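# Seat the four-toothed stone on the flat sharpener

### The arm

A 6-joint arm with a two-finger parallel gripper is mounted at the origin on the work surface. World frame = base frame: x ahead of the robot, y to its left, z up, the work surface at z = 0. Lengths are in mm, angles in rad, forces in N, time in s.
With the tool pointing down it reaches from about 350 to 925 mm from the base axis. Payload 6.4 kg.
Tool frame: the origin (TCP) lies between the finger pads; the fingertips stand 14 mm ahead of it and the grasp point (between the pads) lies 5 mm behind it; z points along the fingers, y is the line along which they close (so a half turn about z gives the same grasp; the last joint's range is limited). The gripper opens to 94 mm and grips with 3 to 60 N. Pads are 16 mm wide; open, the fingers measure 119 mm over their backs; the gripper's body (75 mm by 177 mm) begins 78 mm behind the grasp point.
Start: joints at [1.137, 0.245, 1.558, -0, 1.339, -0.174], TCP at [166.973, 628.199, 219.455] pointing down, gripper open.
Joint ranges: [-3.13, 3.13], [-1.02, 2.26], [0.13, 2.54], [-0.95, 4.09], [0.21, 2.88], [-2.74, 2.74]. Speed limits (rad/s): [2.57, 2.57, 3.14, 3.14, 3.14, 3.14].

### API

Orientations are given as [roll, pitch, yaw] about the fixed x, y, z axes, in that order (R = Rz(yaw) Ry(pitch) Rx(roll)).
In Python, from cell import env gives the robot as it stands.
- The arm moves only by the shell command python3 -m crank 'ROWS' [FORCE]. ROWS is JSON, a list of rows, each an object of numbers: "dx", "dy", "dz": the shift along the tool's x, y, z as a fraction of full scale; "ax", "ay", "az": the turn, a rotation vector about the tool's x, y, z as a fraction of full scale; "jaw": the gripper command: -1 is shut, 1 is fully open, values between are in proportion. In form: [{"dx": .., "dy": .., "dz": .., "ax": .., "ay": .., "az": .., "jaw": ..}, ...]. A call has 1 to 5 rows; each row is the pose to reach, as a shift and turn from the pose commanded when the call began, along the tool's axes at that moment; what a row does not reach only later rows make up. Full scale, the value 1, is 0.3 m for a shift and 30 degrees for a turn. A row lasts 1/8 s, in which the tool goes at most 62.5 mm and 10.7 degrees, less where a joint would pass 70% of its speed; a pose out of reach is approached as far as the arm can. A call with a number of a shift or a turn outside -1 to 1 is refused whole. A call with a gripper value outside its range is refused whole. The fingers move at their own pace and stop on an object; FORCE is the grip in N (left out, the last holds). Time passes only in rows, so rows that repeat a pose let the fingers close. It gives the time, the measured TCP pose, the force, the opening and the grip force at its end, in the units of the state.
- env.get_obs(): the state, without advancing time (a new reading comes with each control period).
- env.get_image(name): name is "side" or "top"; returns the picture (420x560x3 uint8, red, green, blue); there is no depth.
- env.calibration(name): a dict with "intrinsics" (3x3 intrinsics, pixels), "rvec" (rotation vector, rad) and "tvec" (3), from world to camera coordinates, as OpenCV has them. Camera axes: x right, y down, z forward; pixel columns grow to the right and rows downward; lengths in mm; the calibration is good to about 2 mm. A picture is of the moment at which its call begins. calibration takes no time and is no camera call.
- env.finish_job(): hands the job in; it is judged then, once.
The state is a dict: "time_s": time; "joint_pos": joint angles; "joint_vel": joint speeds; "tau": joint torques, N m; "tcp_pos": TCP position; "tool_rot": TCP orientation; "contact_force": force on the tool from outside, world axes, zero at the start; "ft_torque": the same for the moment, N m; "opening": opening from 0.0 (shut) to 1.0 (fully open); "grasp_force": force on a finger pad.
Only numpy, scipy, OpenCV 4.12 (cv2) and the standard library are available. Lean on these libraries where they do the work, as an engineer would, in place of code of your own. Each camera call takes 0.05 s, during which the arm holds its last target. There are 200 camera calls.

### The job

Get the flat sharpener ready: pick the sharpening disc with four teeth (the terracotta one) up by its black knob, turn it until its teeth line up with the four gaps between the yellow jaws of the sharpener's drive plate, and lower it gently, without dropping it in, until it lies flat and fully home between the jaws; then let go. Leave the blue and the white disc, which have three teeth, where they lie.

Things in the scene. Friction and masses are not known exactly. Their poses are not given: they have to be found in the camera images.
- disc_four: the right disc: terracotta stone 84 mm across, 12 thick, FOUR aluminium teeth 90 degrees apart (18 wide, 11 high, 116 mm across tips). Square black knob 36 x 36 mm on its middle, 12 to 56 mm above the underside. Origin: centre of underside; z up; x and y each run through a tooth and square to a knob flat. Lies flat on the table, 0.2-0.4 kg.
- disc_blue: blue disc, same size and knob as disc_four but only THREE teeth (120 degrees apart), so it cannot mesh; it stays where it lies on the table. Origin: centre of the underside; z up, x through a tooth.
- disc_white: white disc, same size and knob as disc_four but only THREE teeth (120 degrees apart), so it cannot mesh; it stays where it lies on the table. Origin: centre of the underside; z up, x through a tooth.
- drive_seat (a point): top centre of the sharpener's black drive plate, 85 mm above the table, where the disc's underside comes to lie. Frame turns with the plate (stiff, 0.12 N m): z up, +-x and +-y point through the 4 gaps (38 mm wide). 4 yellow jaws at 45 degrees between, 14 mm high, inner faces 50 mm from centre. Play about 8 mm or 10 degrees. Grey housing, 240x200x70 mm, fixed; rear bar 82 mm high, 118 mm off axis.
There are look-alikes about, which are no part of the job. Leave any green or purple look-alike of the disc_four alone.

How it is judged:
By the outcome, as a careful person would: the job done as asked, in the order asked, and still so for the second after the job is handed in, with the robot touching nothing.
It also fails if it takes over 35 s, if anything falls off the work surface, if the arm or the gripper's body presses on something with over 40 N, if the wrist force passes 120 N, or if a joint passes its speed limit or range.

## Working session

There is one attempt and no reset: what is moved stays moved. The work goes in short steps, Python scripts to look and compute and a shell command to move; the robot and the scene stay as the last step left them, time stands still between calls to the robot, and variables do not carry over. Pictures are saved under pics/ and viewed, at most 10 in all, crops included, and the job is handed in when it is done.

```bash
mkdir -p pics; python3 - <<'E'
from cell import env
import cv2
for n in("top","side"):
    im=env.get_image(n); cv2.imwrite(f"pics/{n}0.png",im[:,:,::-1])
    c=env.calibration(n); print(n,c)
print(env.get_obs())
E
```

```text
top {'intrinsics': array([[506.77781732,   0.        , 275.2317699 ],
       [  0.        , 506.77781732, 204.40186786],
       [  0.        ,   0.        ,   1.        ]]), 'rvec': array([ 2.18323353, -2.11693037,  0.19744502]), 'tvec': array([   5.47499987,  498.57293037, 1043.26661525])}
side {'intrinsics': array([[399.12589506,   0.        , 280.26682151],
       [  0.        , 399.12589506, 212.95973734],
       [  0.        ,   0.        ,   1.        ]]), 'rvec': array([ 2.32329083, -0.14247255,  0.0868676 ]), 'tvec': array([-486.38352778,  119.86267042,  830.89262419])}
{'time_s': 0.1, 'joint_pos': array([ 1.13691658e+00,  2.45750400e-01,  1.55887411e+00, -2.92275863e-05,
        1.33872199e+00, -1.74104451e-01]), 'joint_vel': array([ 4.93132589e-05, -2.40936430e-03, -4.65286371e-03,  5.54634204e-05,
       -7.71506309e-04, -2.04364892e-03]), 'tau': array([ 1.82406884e-04, -4.16913986e+01, -3.15525842e+01,  6.85569760e-02,
        3.10276228e-02, -5.64762649e-05]), 'tcp_pos': array([166.74383507, 627.71093717, 218.46127584]), 'tool_rot': array([-3.13986040e+00, -2.75809598e-04,  2.88182387e+00]), 'contact_force': array([ 0.30891329, -0.36655482,  0.30492989]), 'ft_torque': array([-0.00883074,  0.00728575, -0.02115288]), 'grasp_force': 0.0, 'opening': 1.0028036510072498}
```

View pics/top0.png

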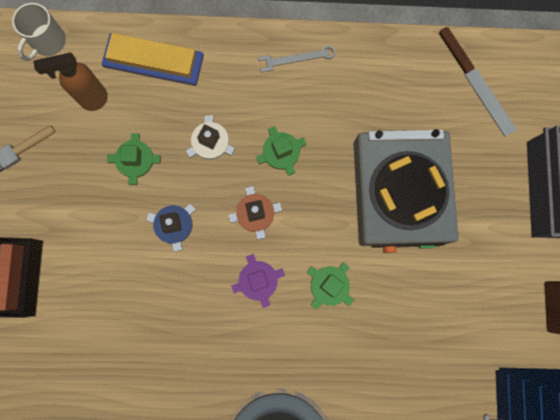

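View pics/side0.png

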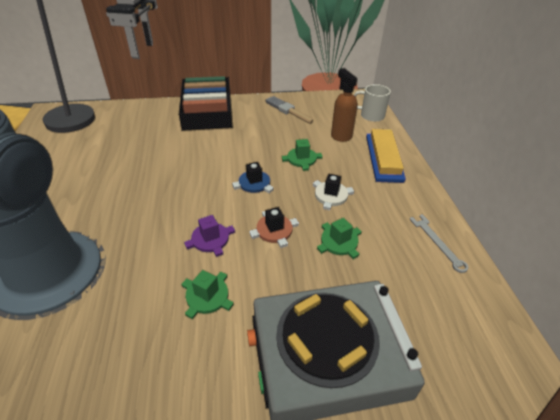

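The top view shows the terracotta disc at (256,212), with teeth at about (250,191), (277,207), (260,234) and (234,217). The drive plate is at (410,190) with four yellow jaws, and the arm is clear of both. The side view shows the disc at (275,227) and the plate at (328,337). Next I measure both by colour masks.

```bash
cat > h.py <<'E'
import cv2,numpy as np
from cell import env
def ray(n,px,z):
    c=env.calibration(n);R=cv2.Rodrigues(c["rvec"])[0]
    d=R.T@np.linalg.inv(c["intrinsics"])@np.array([px[0],px[1],1.]);o=-R.T@c["tvec"]
    return o+d*(z-o[2])/d[2]
def proj(n,p):
    c=env.calibration(n);return cv2.projectPoints(np.array([p],float),c["rvec"],c["tvec"],c["intrinsics"],None)[0].ravel()
def blobs(m,amin):
    k,_,s,ce=cv2.connectedComponentsWithStats(m.astype(np.uint8),connectivity=8)
    return [(s[i,4],ce[i]) for i in range(1,k) if s[i,4]>=amin]
def hsv(im): return cv2.cvtColor(im,cv2.COLOR_RGB2HSV)
def near(shape,c,r):
    y,x=np.mgrid[:shape[0],:shape[1]];return np.hypot(x-c[0],y-c[1])<r
def fold4(v): return np.degrees(np.angle(np.sum(np.exp(4j*np.arctan2(v[:,1],v[:,0]))))/4)
def teeth(n,im,c,r,z):
    h=hsv(im);m=(h[...,1]<60)&(h[...,2]>120)&near(im.shape,c,r)
    return [(a,ray(n,p,z)) for a,p in blobs(m,12)]
def jaws(n,im,c,r,z=99):
    h=hsv(im);m=(h[...,0]>15)&(h[...,0]<32)&(h[...,1]>150)&(h[...,2]>110)&near(im.shape,c,r)
    return [(a,ray(n,p,z)) for a,p in blobs(m,15)]
E
python3 - <<'E'
from h import *
for n,cd,rd,cj,rj in(("top",(256,212),34,(410,190),42),("side",(275,227),36,(328,337),52)):
    im=cv2.imread(f"pics/{n}0.png")[:,:,::-1].copy()
    for nm,L in(("teeth",teeth(n,im,cd,rd,10)),("jaws",jaws(n,im,cj,rj,97))):
        print(n,nm)
        for a,p in L: print(a,p.round(1))
        P=np.array([p[:2] for a,p in L]); c=P.mean(0); print("c",c.round(1),"r",np.hypot(*(P-c).T).round(1),"fold",fold4(P-c).round(1))
E
```

```text
top teeth
72 [532.9  77.6  10. ]
75 [497.2  16.1  10. ]
38 [491.3  65.6  10. ]
78 [471.  112.2  10. ]
80 [436.1  51.3  10. ]
c [485.7  64.6] r [48.9 49.8  5.7 49.9 51.4] fold 14.2
top jaws
160 [ 584.1 -232.1   97. ]
164 [ 558.3 -308.4   97. ]
172 [ 507.9 -205.9   97. ]
165 [ 481.8 -282.5   97. ]
c [ 533.  -257.2] r [56.9 57.1 57.1 57.1] fold 26.2
side teeth
13 [464.  113.4  10. ]
25 [490.7 114.4  10. ]
56 [533.2  75.2  10. ]
74 [436.   48.6  10. ]
79 [497.3  14.   10. ]
c [484.2  73.1] r [45.1 41.8 49.  54.1 60.5] fold 12.7
side jaws
215 [ 506.2 -207.8   97. ]
233 [ 583.  -233.9   97. ]
287 [ 481.4 -283.8   97. ]
295 [ 556.7 -309.3   97. ]
c [ 531.8 -258.7] r [57.  56.9 56.3 56.4] fold 26.3
```

Both views agree to about 2 mm:

| Item | Centre (mm) | Yaw (mod 90°) | Check against given sizes |
|---|---|---|---|
| disc_four | (484.4, 63.3) | 15.2° | tooth radius about 50 mm, as expected |
| Drive plate gaps | (532.4, −258) | −18.8° | jaw radius 57 mm, as expected |

I will grasp at tool yaw 195.2° and place at 161.2°.

```bash
cat >> h.py <<'E'
def todo(p,yaw):
    o=env.get_obs();from scipy.spatial.transform import Rotation as T
    R=T.from_euler("xyz",o["tool_rot"]);G=T.from_euler("xyz",[180,0,yaw],degrees=True)
    print("t",o["time_s"],"shift",(R.inv().apply(np.array(p)-o["tcp_pos"])/300).round(3),"turn",((R.inv()*G).as_rotvec(degrees=True)/30).round(3),"F",o["contact_force"].round(1),"open",round(o["opening"],3),"grip",o["grasp_force"])
E
python3 -m crank '[{"dx":-0.5,"dy":-0.515,"jaw":1},{"dx":-0.5,"dy":-0.515,"jaw":1},{"dx":-0.5,"dy":-0.515,"jaw":1},{"dx":-0.5,"dy":-0.515,"jaw":1}]'
python3 -m crank '[{"dx":-0.5,"dy":-0.515,"jaw":1},{"dx":-0.5,"dy":-0.515,"jaw":1},{"dx":-0.5,"dy":-0.515,"jaw":1},{"dx":-0.5,"dy":-0.515,"jaw":1}]'
python3 -c "
from h import *; todo([484.4,63.3,130],195.2)"
```

```text
t 0.1 shift [-1.507 -1.546  0.297] turn [-3.000e-03 -1.000e-03 -1.003e+00] F [ 0.3 -0.4  0.3] open 1.003 grip 0.0$[0]: bad value
$[0]: bad value
```

```bash
python3 -m crank '[{"dx":-0.5,"dy":-0.515,"dz":0,"ax":0,"ay":0,"az":0,"jaw":1},{"dx":-0.5,"dy":-0.515,"dz":0,"ax":0,"ay":0,"az":0,"jaw":1},{"dx":-0.5,"dy":-0.515,"dz":0,"ax":0,"ay":0,"az":0,"jaw":1},{"dx":-0.5,"dy":-0.515,"dz":0,"ax":0,"ay":0,"az":0,"jaw":1}]'
python3 -c "
from h import *; todo([484.4,63.3,130],195.2)"
```

```text
time_s: 0.6
tcp_pos: [273.0, 437.9, 218.9]
tool_rot: [-3.141, -0.0, 2.88]
contact_force: [-0.5, 0.1, 0.6]
opening: 1.0
grasp_force: 0.0
t 0.6 shift [-1.004 -1.023  0.297] turn [-2.000e-03 -1.000e-03 -1.007e+00] F [-0.5  0.1  0.6] open 1.0 grip 0.0
```

```bash
python3 -m crank '[{"dx":-0.5,"dy":-0.51,"dz":0,"ax":0,"ay":0,"az":0,"jaw":1},{"dx":-0.5,"dy":-0.51,"dz":0,"ax":0,"ay":0,"az":0,"jaw":1},{"dx":-0.5,"dy":-0.51,"dz":0,"ax":0,"ay":0,"az":0,"jaw":1},{"dx":-0.5,"dy":-0.51,"dz":0,"ax":0,"ay":0,"az":0,"jaw":1}]'
python3 -m crank '[{"dx":-0.5,"dy":-0.51,"dz":0.28,"ax":0,"ay":0,"az":-1,"jaw":1},{"dx":-0.5,"dy":-0.51,"dz":0.28,"ax":0,"ay":0,"az":-1,"jaw":1},{"dx":-0.5,"dy":-0.51,"dz":0.28,"ax":0,"ay":0,"az":-1,"jaw":1},{"dx":-0.5,"dy":-0.51,"dz":0.28,"ax":0,"ay":0,"az":-1,"jaw":1},{"dx":-0.5,"dy":-0.51,"dz":0.28,"ax":0,"ay":0,"az":-1,"jaw":1}]'
python3 -c "
from h import *; todo([484.4,63.3,35],195.2)
cv2.imwrite('pics/s1.png',env.get_image('side')[60:360,100:500,::-1])"
```

```text
time_s: 1.1
tcp_pos: [378.7, 251.5, 219.2]
tool_rot: [-3.141, -0.0, 2.879]
contact_force: [0.8, -0.0, 0.8]
opening: 1.002
grasp_force: 0.0
time_s: 1.72
tcp_pos: [483.4, 64.8, 133.5]
tool_rot: [3.14, -0.004, -2.883]
contact_force: [-0.5, -0.6, 0.3]
opening: 1.001
grasp_force: 0.0
t 1.725 shift [-0.003 -0.006  0.328] turn [ 0.002 -0.007 -0.013] F [-0.5 -0.6  0.3] open 1.001 grip 0.0
```

View pics/s1.png

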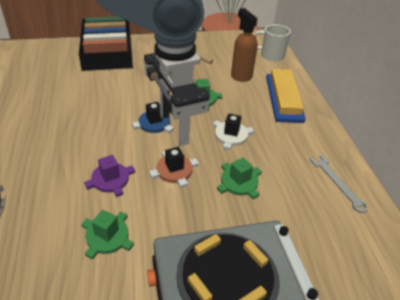

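The gripper stands over the terracotta disc's knob (crop (175,158)), with its fingers clear of the neighbouring discs. I will descend and grip.

```bash
python3 -m crank '[{"dx":0,"dy":-0.005,"dz":0.15,"ax":0,"ay":0,"az":-0.01,"jaw":1},{"dx":0,"dy":-0.005,"dz":0.25,"ax":0,"ay":0,"az":-0.01,"jaw":1},{"dx":0,"dy":-0.005,"dz":0.327,"ax":0,"ay":0,"az":-0.01,"jaw":1},{"dx":0,"dy":-0.005,"dz":0.327,"ax":0,"ay":0,"az":-0.01,"jaw":1}]' 30
python3 -m crank '[{"dx":0,"dy":0,"dz":0,"ax":0,"ay":0,"az":0,"jaw":-1},{"dx":0,"dy":0,"dz":0,"ax":0,"ay":0,"az":0,"jaw":-1},{"dx":0,"dy":0,"dz":0,"ax":0,"ay":0,"az":0,"jaw":-1},{"dx":0,"dy":0,"dz":0,"ax":0,"ay":0,"az":0,"jaw":-1},{"dx":0,"dy":0,"dz":0,"ax":0,"ay":0,"az":0,"jaw":-1}]' 30
```

```text
time_s: 2.28
tcp_pos: [482.2, 67.4, 36.3]
tool_rot: [3.14, -0.003, -2.871]
contact_force: [-0.1, 1.3, 0.0]
opening: 1.002
grasp_force: 0.0
time_s: 2.9
tcp_pos: [484.0, 66.1, 37.5]
tool_rot: [-3.142, 0.0, -2.873]
contact_force: [0.5, -0.2, 0.1]
opening: 0.504
grasp_force: 0.0
```

```bash
python3 -m crank '[{"dx":0,"dy":0,"dz":0,"ax":0,"ay":0,"az":0,"jaw":-1},{"dx":0,"dy":0,"dz":0,"ax":0,"ay":0,"az":0,"jaw":-1},{"dx":0,"dy":0,"dz":0,"ax":0,"ay":0,"az":0,"jaw":-1},{"dx":0,"dy":0,"dz":0,"ax":0,"ay":0,"az":0,"jaw":-1},{"dx":0,"dy":0,"dz":0,"ax":0,"ay":0,"az":0,"jaw":-1}]' 30
python3 -m crank '[{"dx":0,"dy":0,"dz":-0.1,"ax":0,"ay":0,"az":0,"jaw":-1},{"dx":0,"dy":0,"dz":-0.3,"ax":0,"ay":0,"az":0,"jaw":-1},{"dx":0,"dy":0,"dz":-0.48,"ax":0,"ay":0,"az":0,"jaw":-1},{"dx":0,"dy":0,"dz":-0.48,"ax":0,"ay":0,"az":0,"jaw":-1}]'
python3 -c "
from h import *; todo([532.4,-258,180],161.2)"
```

```text
time_s: 3.52
tcp_pos: [484.0, 66.0, 37.4]
tool_rot: [-3.141, 0.0, -2.873]
contact_force: [-0.2, -0.7, -0.8]
opening: 0.379
grasp_force: 30.0
time_s: 4.03
tcp_pos: [486.7, 66.1, 185.9]
tool_rot: [-3.139, 0.009, -2.872]
contact_force: [0.2, 0.3, -3.2]
opening: 0.383
grasp_force: 30.0
t 4.025 shift [ 0.141 -1.082  0.021] turn [-0.     0.018  1.141] F [ 0.2  0.3 -3.2] open 0.383 grip 29.999496638774872
```

```bash
python3 -m crank '[{"dx":0.07,"dy":-0.18,"dz":0,"ax":0,"ay":0,"az":0,"jaw":-1},{"dx":0.07,"dy":-0.36,"dz":0,"ax":0,"ay":0,"az":0,"jaw":-1},{"dx":0.07,"dy":-0.54,"dz":0,"ax":0,"ay":0,"az":0,"jaw":-1},{"dx":0.07,"dy":-0.54,"dz":0,"ax":0,"ay":0,"az":0,"jaw":-1}]'
python3 -m crank '[{"dx":0.07,"dy":-0.18,"dz":0,"ax":0,"ay":0,"az":0.25,"jaw":-1},{"dx":0.07,"dy":-0.36,"dz":0,"ax":0,"ay":0,"az":0.5,"jaw":-1},{"dx":0.07,"dy":-0.54,"dz":0,"ax":0,"ay":0,"az":0.75,"jaw":-1},{"dx":0.07,"dy":-0.54,"dz":0,"ax":0,"ay":0,"az":1,"jaw":-1},{"dx":0.07,"dy":-0.54,"dz":0,"ax":0,"ay":0,"az":1,"jaw":-1}]'
python3 -c "
from h import *; todo([532.4,-258,150],161.2)"
```

```text
time_s: 4.53
tcp_pos: [506.1, -97.9, 179.1]
tool_rot: [3.139, -0.003, -2.877]
contact_force: [0.2, 1.1, -2.6]
opening: 0.381
grasp_force: 30.0
time_s: 5.15
tcp_pos: [528.7, -256.0, 179.0]
tool_rot: [3.139, -0.004, 2.889]
contact_force: [-0.2, 0.5, -1.6]
opening: 0.385
grasp_force: 30.0
t 5.15 shift [-0.014 -0.003  0.097] turn [ 0.004 -0.008  0.144] F [-0.2  0.5 -1.6] open 0.385 grip 29.99997764825821
```

```bash
python3 -m crank '[{"dx":-0.01,"dy":-0.005,"dz":0.05,"ax":0,"ay":0,"az":0.14,"jaw":-1},{"dx":-0.01,"dy":-0.005,"dz":0.097,"ax":0,"ay":0,"az":0.14,"jaw":-1},{"dx":-0.01,"dy":-0.005,"dz":0.097,"ax":0,"ay":0,"az":0.14,"jaw":-1},{"dx":-0.01,"dy":-0.005,"dz":0.097,"ax":0,"ay":0,"az":0.14,"jaw":-1}]'
python3 - <<'E'
from h import *
todo([532.4,-258,150],161.2)
s=env.get_image("side");t=env.get_image("top")
cv2.imwrite("pics/s_full.png",s[:,:,::-1]);cv2.imwrite("pics/t_full.png",t[:,:,::-1])
a=cv2.resize(s[240:420,230:430],(400,360));b=cv2.resize(t[110:290,320:520],(400,360))
cv2.imwrite("pics/ab.png",np.hstack([a,b])[:,:,::-1])
E
```

```text
time_s: 5.65
tcp_pos: [532.2, -259.2, 152.4]
tool_rot: [3.142, 0.0, 2.815]
contact_force: [-0.3, 0.4, -2.2]
opening: 0.378
grasp_force: 30.0
t 5.65 shift [0.001 0.004 0.008] turn [0.    0.    0.003] F [-0.3  0.4 -2.2] open 0.378 grip 29.99939203262329
```

View pics/ab.png

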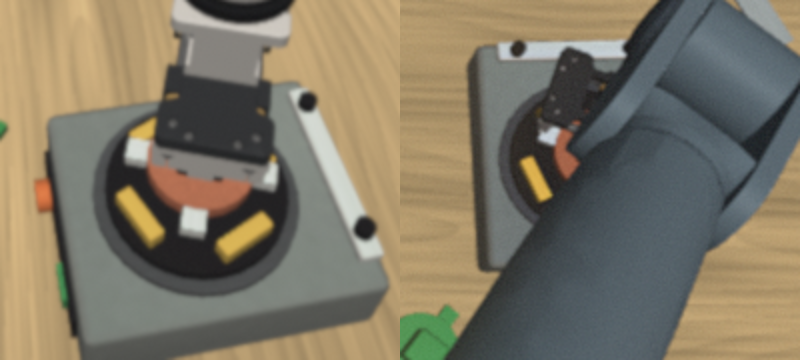

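The side crop shows the disc above the plate with three teeth at about crop (138,152), (194,221) and (268,177), the last partly hidden. They look aligned with the gaps. I will measure the teeth at their present height.

```bash
python3 - <<'E'
from h import *
s=cv2.imread("pics/s_full.png")[:,:,::-1].copy()
for a,p in teeth("side",s,(327,325),44,125): 
    v=p[:2]-[532.4,-258]; print(a,p.round(1),"r",np.hypot(*v).round(1),"ang",np.degrees(np.arctan2(v[1],v[0])).round(1),proj("side",p).round())
for q in jaws("side",s,(328,337),52,97): print("jaw",q[0],q[1].round(1))
E
```

```text
82 [ 490.7 -208.9  125. ] r 64.4 ang 130.4 [298. 296.]
143 [ 484.2 -245.2  125. ] r 49.9 ang 165.1 [298. 315.]
538 [ 543.3 -267.3  125. ] r 14.3 ang -40.3 [339. 324.]
177 [ 515.4 -307.3  125. ] r 52.1 ang -109.1 [326. 350.]
jaw 58 [ 498.2 -208.    97. ]
jaw 284 [ 481.6 -284.    97. ]
jaw 295 [ 556.7 -309.4   97. ]
```

The held disc measures at (530.9, −260.7) with teeth at 161.6°. The plate in the same view is at (531.8, −258.7) with a gap at 161.2°. I will shift about 1.2 mm and lower slowly.

```bash
python3 -m crank '[{"dx":0,"dy":0.005,"dz":0.01,"ax":0,"ay":0,"az":0.01,"jaw":-1},{"dx":0,"dy":0.005,"dz":0.025,"ax":0,"ay":0,"az":0.01,"jaw":-1},{"dx":0,"dy":0.005,"dz":0.04,"ax":0,"ay":0,"az":0.01,"jaw":-1},{"dx":0,"dy":0.005,"dz":0.04,"ax":0,"ay":0,"az":0.01,"jaw":-1}]'
python3 -m crank '[{"dx":0,"dy":0,"dz":0.01,"ax":0,"ay":0,"az":0,"jaw":-1},{"dx":0,"dy":0,"dz":0.02,"ax":0,"ay":0,"az":0,"jaw":-1},{"dx":0,"dy":0,"dz":0.03,"ax":0,"ay":0,"az":0,"jaw":-1},{"dx":0,"dy":0,"dz":0.04,"ax":0,"ay":0,"az":0,"jaw":-1},{"dx":0,"dy":0,"dz":0.04,"ax":0,"ay":0,"az":0,"jaw":-1}]'
```

```text
time_s: 6.25
tcp_pos: [532.2, -258.0, 139.5]
tool_rot: [3.141, -0.001, 2.808]
contact_force: [0.2, 0.2, -2.7]
opening: 0.38
grasp_force: 30.0
time_s: 6.88
tcp_pos: [532.4, -258.1, 127.8]
tool_rot: [3.141, -0.001, 2.808]
contact_force: [-1.7, -0.4, -2.0]
opening: 0.382
grasp_force: 30.0
```

```bash
python3 -m crank '[{"dx":0,"dy":0,"dz":0.004,"ax":0,"ay":0,"az":0,"jaw":-1},{"dx":0,"dy":0,"dz":0.008,"ax":0,"ay":0,"az":0,"jaw":-1},{"dx":0,"dy":0,"dz":0.012,"ax":0,"ay":0,"az":0,"jaw":-1},{"dx":0,"dy":0,"dz":0.016,"ax":0,"ay":0,"az":0,"jaw":-1},{"dx":0,"dy":0,"dz":0.016,"ax":0,"ay":0,"az":0,"jaw":-1}]'
```

```text
time_s: 7.5
tcp_pos: [532.5, -258.2, 123.3]
tool_rot: [3.142, -0.0, 2.808]
contact_force: [0.0, -0.7, -2.6]
opening: 0.38
grasp_force: 30.0
```

```bash
python3 -m crank '[{"dx":0,"dy":0,"dz":0.002,"ax":0,"ay":0,"az":0,"jaw":-1},{"dx":0,"dy":0,"dz":0.004,"ax":0,"ay":0,"az":0,"jaw":-1},{"dx":0,"dy":0,"dz":0.004,"ax":0,"ay":0,"az":0,"jaw":-1}]'
python3 -m crank '[{"dx":0,"dy":0,"dz":0.002,"ax":0,"ay":0,"az":0,"jaw":-1},{"dx":0,"dy":0,"dz":0.003,"ax":0,"ay":0,"az":0,"jaw":-1},{"dx":0,"dy":0,"dz":0.003,"ax":0,"ay":0,"az":0,"jaw":-1}]'
```

```text
time_s: 7.88
tcp_pos: [532.7, -258.2, 122.4]
tool_rot: [-3.142, 0.0, 2.809]
contact_force: [0.0, 0.5, -1.1]
opening: 0.383
grasp_force: 30.0
time_s: 8.25
tcp_pos: [532.7, -258.3, 122.4]
tool_rot: [-3.141, 0.0, 2.809]
contact_force: [-3.6, 2.6, 5.6]
opening: 0.38
grasp_force: 30.0
```

Contact came at exactly the seated height: TCP 122.4 = 85 + 37.4, with about 8 N upward. I will release and retreat.

```bash
python3 -m crank '[{"dx":0,"dy":0,"dz":0,"ax":0,"ay":0,"az":0,"jaw":0.2},{"dx":0,"dy":0,"dz":0,"ax":0,"ay":0,"az":0,"jaw":0.5},{"dx":0,"dy":0,"dz":0,"ax":0,"ay":0,"az":0,"jaw":0.5},{"dx":0,"dy":0,"dz":0,"ax":0,"ay":0,"az":0,"jaw":0.5},{"dx":0,"dy":0,"dz":0,"ax":0,"ay":0,"az":0,"jaw":0.5}]'
python3 -m crank '[{"dx":0,"dy":0,"dz":-0.05,"ax":0,"ay":0,"az":0,"jaw":0.5},{"dx":0,"dy":0,"dz":-0.2,"ax":0,"ay":0,"az":0,"jaw":0.5},{"dx":0,"dy":0,"dz":-0.35,"ax":0,"ay":0,"az":0,"jaw":0.5},{"dx":0,"dy":0.2,"dz":-0.4,"ax":0,"ay":0,"az":0,"jaw":0.5},{"dx":0,"dy":0.4,"dz":-0.4,"ax":0,"ay":0,"az":0,"jaw":0.5}]'
python3 -m crank '[{"dx":0,"dy":0.2,"dz":0,"ax":0,"ay":0,"az":0,"jaw":0.5},{"dx":0,"dy":0.4,"dz":0,"ax":0,"ay":0,"az":0,"jaw":0.5},{"dx":0,"dy":0.6,"dz":0,"ax":0,"ay":0,"az":0,"jaw":0.5},{"dx":0,"dy":0.6,"dz":0,"ax":0,"ay":0,"az":0,"jaw":0.5}]'
python3 - <<'E'
from h import *
s=env.get_image("side");t=env.get_image("top")
a=cv2.resize(s[240:420,230:430],(400,360));b=cv2.resize(t[110:290,320:520],(400,360))
cv2.imwrite("pics/end.png",np.hstack([a,b])[:,:,::-1])
for n,im,c,r in(("side",s,(328,335),42),("top",t,(410,190),36)):
    for nm,L in(("t",teeth(n,im,c,r,95)),("j",jaws(n,im,c,52 if n=="side" else 42,97))):
        for a_,p in L: print(n,nm,a_,p.round(1))
E
```

```text
time_s: 8.88
tcp_pos: [532.6, -258.2, 121.3]
tool_rot: [3.142, -0.0, 2.809]
contact_force: [0.2, -0.2, 0.1]
opening: 0.753
grasp_force: 0.0
time_s: 9.5
tcp_pos: [573.4, -144.5, 245.2]
tool_rot: [-3.141, 0.006, 2.807]
contact_force: [0.8, 0.5, -0.6]
opening: 0.752
grasp_force: 0.0
time_s: 10.0
tcp_pos: [631.4, 28.9, 242.6]
tool_rot: [3.141, 0.001, 2.814]
contact_force: [0.3, 0.5, 0.8]
opening: 0.744
grasp_force: 0.0
side t 58 [ 550.  -207.5   95. ]
side t 64 [ 544.1 -229.3   95. ]
side t 125 [ 485.1 -242.8   95. ]
side t 133 [ 579.  -275.2   95. ]
side t 153 [ 515.9 -305.4   95. ]
side j 218 [ 506.2 -207.8   97. ]
side j 230 [ 583.3 -234.2   97. ]
side j 285 [ 481.6 -283.9   97. ]
side j 286 [ 556.8 -309.2   97. ]
top t 77 [ 580.  -274.7   95. ]
top t 82 [ 548.6 -211.7   95. ]
top t 50 [ 542.7 -273.2   95. ]
top t 79 [ 516.4 -305.5   95. ]
top t 85 [ 485.8 -242.2   95. ]
top j 164 [ 584.1 -232.5   97. ]
top j 169 [ 558.  -308.2   97. ]
top j 169 [ 507.9 -205.8   97. ]
top j 171 [ 481.8 -282.5   97. ]
```

View pics/end.png

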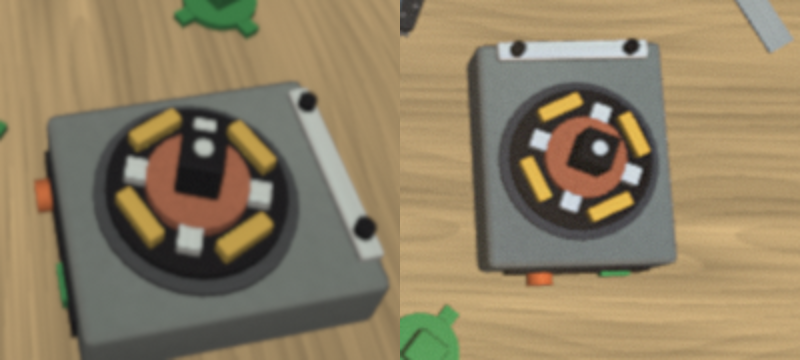

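Both views show the disc flat, with its four teeth centred in the gaps (centre 532.7, −258.5). The jaws have not moved and the gripper is clear. I am handing the job in.

```bash
python3 -c "
from cell import env; print(env.finish_job())"
```

```text
the job is handed in; nothing more can be done
None
```

The terracotta four-tooth disc lies flat and fully home between the yellow jaws and is released; the blue and white discs were left alone, and the job was handed in at about 10 s (no verdict was returned).

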